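# Set the bench length gauge on its long setting rod, closing from one side only

## Task

The length gauge has to be reset on the longer of the two setting rods. Back its slide off until the rod goes in with clearance, lay the rod in the two V rests, then bring the slide up by its handle in the closing direction only, so that the handle's play stays taken up, until the rod has pushed the sprung anvil pad in 2 mm, which you feel as about 6 N more than the slide's own drag; never squeeze it past 4 mm (12 N). Leave it set like that with the handle still forward against its play, let go, and leave everything else on the bench alone.

Things in the scene. Friction and masses are not known exactly. Their poses are not given: they have to be found in the camera images.
- gauge: Bench length gauge, fixed: grey base 64 x 300 mm, 20 mm high. Origin on the bench; the measuring axis runs along its y at x = 0, 45 mm up. +y is the closing direction, from slide to anvil. Anvil housing 56 mm wide, y = 97 to 137 mm, 66 mm high.
- rest_mid (a point): Point on the measuring axis (gauge y = 40 mm, 45 mm up) midway between two steel V rests, each 10 mm long, at gauge y = 10 and 70 mm: 90 degree Vs, mouth 30 mm wide, tops 52 mm up, 50 mm free between them. Centre of the seated long rod when it just touches the free pad; its centre line lies at this height.
- anvil_pad (a joint): Sprung steel pad (12 mm round, domed face) on the measuring axis at the anvil; 0 = free, face at gauge y = 85 mm; grows up to 0.006 as it is pressed in to +y, 3 N per mm. The set mark is 0.002 (6 N), which with the slide's drag and the rod's rub in its rests (some 1 to 1.5 N) makes a push of about 17.5 N on the handle; force read during a halt may fall a little below that of the slide in motion.
- slide (a joint): Slide: aluminium block 54 (x) x 50 (y) mm, 21 to 65 mm up, centre at gauge y = -108 mm + value. 0 = fully back, grows to +y up to 0.086. Drags with about 10 N and stays where left. With the long rod in, it touches rod and pad at 0.045; set mark near 0.048. It starts further in, so the rod does not fit yet.
- spindle_tip (a point): Tip of the slide's 10 mm steel spindle, which points at the anvil on the measuring axis; at gauge y = -50 mm + slide value.
- handle (a joint): Handle's play relative to the slide along the gauge's y: -0.004 = against the back flank (slide being drawn back), +0.004 = against the forward flank (play taken up in the closing direction). Between the flanks it moves alone with about 1 N.
- handle_mid (a point): Black upright handle block on top of the slide, 30 mm (gauge x) x 16 mm (gauge y) x 50 mm high, from 66 to 116 mm above the bench; this point is on its middle line, 96 mm above the bench. It can be pushed from either side or pinched.
- long_rod_center (a point): Centre of the long setting rod (the one to use): steel, 14 mm round, 90 mm long along its y axis, flat ends, about 0.12 kg, with a black square insulating sleeve 18 x 18 x 30 mm round its middle to hold it by. It lies on the bench with its centre 9 mm up.
- short_rod_center (a point): Centre of the short setting rod, alike but only 50 mm long: not to be used.
- vial_a: Small capped jar, 25 mm round, 45 mm high, origin under its centre. Bystander.
- canister: Open aluminium canister, 60 mm round, 70 mm high, origin under its centre. Bystander.
- forceps: Steel forceps about 140 mm long, 10 mm high, lying along its y. Bystander.
- stopper_box: Cardboard box 70 x 50 x 35 mm. Bystander.
- wash_bottle: White bottle 60 mm round, 120 mm high, origin under its centre. Bystander.
- neck_plug: White plug disc 64 mm round, 30 mm high, origin under its centre. Bystander.
Not all that is in view belongs to the job. What is shaped like the part that bears long_rod_center but pink or purple is not meant.

How it is judged (in metres and radians):
On the way, in this order (a step that is already met when the one before it is completed fails the run):
1. the slide is backed off so that the long rod has clearance (slide below 0.043, 2 mm or more clear) (value of joint slide below 0.043 m), for 0.1 s.
2. the long rod lies in both V rests while the slide is still short of the mark and the pad free (x of long_rod_center in the frame of gauge between -0.003 and 0.003 m and z of long_rod_center in the frame of gauge between 0.042 and 0.048 m and angle between the y axis of long_rod_center and the y axis of gauge, either way round below 0.08 rad and y of long_rod_center in the frame of gauge between 0.018 and 0.046 m and value of joint slide below 0.0445 m and value of joint anvil_pad below 0.0007 m), for 0.2 s.
At the end, for the whole second after the job is handed in: The long rod lies in both V rests (centre within 3 mm of the measuring axis), the slide rests with the anvil pad pushed in 2 mm, give or take 1 mm, and the handle stands forward within 2 mm of its forward flank, with everything let go and still (x of long_rod_center in the frame of gauge between -0.003 and 0.003 m and z of long_rod_center in the frame of gauge between 0.042 and 0.048 m and angle between the y axis of long_rod_center and the y axis of gauge, either way round below 0.08 rad and y of long_rod_center in the frame of gauge between 0.038 and 0.046 m and value of joint anvil_pad between 0.001 and 0.003 m and value of joint handle above 0.002 m and velocity of joint slide between -0.002 and 0.002 m/s); the robot touches nothing.
It fails at once if the anvil pad is squeezed in past 4 mm (12 N) (value of joint anvil_pad above 0.004 m).
It fails at once if the short rod or another bystander is pushed more than 20 mm from its place (distance of any of short_rod_center, vial_a, canister, forceps, stopper_box, wash_bottle, neck_plug from where it was at the start of the episode above 0.02 m).
It also fails if it takes over 69 s, if anything falls off the work surface, if the arm or the gripper's body presses on something with over 40 N, if the wrist force passes 120 N, or if a joint passes its speed limit or range.

## Robot

A 6-joint arm with a two-finger parallel gripper is mounted at the origin on the work surface. World frame = base frame: x ahead of the robot, y to its left, z up, the work surface at z = 0. Lengths are in mm, angles in rad, forces in N, time in s.
With the tool pointing down it reaches from about 275 to 750 mm from the base axis. Payload 10.2 kg.
Tool frame: the origin (TCP) lies between the finger pads; the fingertips stand 11 mm ahead of it and the grasp point (between the pads) lies 8 mm behind it (ctrl.nose_length is the distance from the TCP to the fingertips, in mm); x points along the fingers, y is the direction in which the jaws open and shut, and the axes are right-handed (so a half turn about x gives the same grasp; the last joint's range is limited). The gripper opens to 85 mm and grips with 20 to 120 N. Pads are 22 mm wide; open, the fingers measure 114 mm over their backs; the gripper's body (76 mm by 85 mm) begins 54 mm behind the grasp point. The pads swing forward as they close: fully open they stand 13 mm farther back than shut.
Start: joints at [-1.429, 0.313, 1.498, -0, 1.331, -0.223], TCP at [187.288, -490.463, 242.294] pointing down, gripper open.
Joint ranges: [-2.94, 2.94], [-0.97, 2.17], [0.19, 2.56], [-1.23, 4.37], [0.02, 3.11], [-2.88, 2.88]. Speed limits (rad/s): [2.39, 2.39, 3.01, 3.14, 3.14, 3.14].

## Interface

Orientations are given as a unit quaternion [w, x, y, z].
In Python, from rig import ctrl, capture, ticket gives the robot as it stands.
- The arm moves only by the tool step_arm, never from a script. Its argument "commands" is a list of rows, each a list of 2 entries, a list of its own where there are three numbers: the shift along the world's x, y, z normalised to -1 to 1, where 1 is 0.04 m, then the turn about the world's z normalised to -1 to 1, where 1 is 180 degrees. A call has 1 to 5 rows; each row shifts and turns the commanded pose from where the row before left it; what a row does not reach is not made up. A row lasts 1/10 s, in which the tool goes at most 50 mm and 8.59 degrees, less where a joint would pass 70% of its speed; a pose out of reach is approached as far as the arm can. A call with a number of a shift or a turn outside -1 to 1 is refused whole. A call with a gripper value outside its range is refused whole. "gripper" is the closure, from -1 (fully open) to 1 (shut), so that 0 is half open, set as the call begins (left out, the last holds). The fingers move at their own pace and stop on an object; "force" is the grip in N (left out, the last holds). Time passes only in rows, so rows that do not move let the fingers close. It gives the time, the measured TCP pose, the force and the opening at its end, in the units of the state.
- ctrl.sense(): the state, without advancing time (a new reading comes with each control period).
- capture(name): name is "side" or "top" or "wrist"; returns a dict with "image" (420x560x3 uint8, blue, green, red), "fov_y" (degrees; the focal length in pixels is half the picture's height over the tangent of half this angle, whatever the lens; pixels are square), "cx", "cy" (the principal point, pixels), "k1" (the pictures are not rectified: a ray, as slopes to the right and down, at radius r is drawn at 1 + k1 r^2 times it, then the intrinsics apply), "origin" and "orientation" of the camera in the world. Camera axes: x right, y down, z forward; pixel columns grow to the right and rows downward; lengths in mm; the calibration is good to about 2 mm. A picture is of the moment at which its call begins. There is no depth.
- ticket.finish_job(): hands the job in, once; it reports no verdict.
The state is a dict: "time_s": time; "joints": joint angles; "dq": joint speeds; "tau": joint torques, N m; "eef_pos": TCP position; "ee_rot": TCP orientation; "force": force on the tool from outside, world axes, zero at the start; "wrist_torque": the same for the moment, N m; "grip_width": opening from 0.0 (shut) to 1.0 (fully open).
Only numpy, scipy, OpenCV 4.12 (cv2) and the standard library are available. Lean on these libraries where they do the work, as an engineer would, in place of code of your own. Each camera call takes 0.05 s, during which the arm holds its last target.

## Working session

There is one attempt and no reset: what is moved stays moved. The work goes in short steps, Python scripts to look and compute and a tool call to move; the robot and the scene stay as the last step left them, time stands still between calls to the robot, and variables do not carry over. Pictures are saved under pics/ and viewed, and the job is handed in when it is done.

Besides the shell and the picture viewer there is one more tool, called after "Request:" as name(argument=value, ...), one argument or row to a line, values as JSON. step_arm: Moves the arm, as the interface text tells. Its arguments: {"type":"object","properties":{"commands":{"type":"array","items":{"type":"array"}},"gripper":{"type":"number"},"force":{"type":"number"}},"required":["commands"]}

```bash
ls; mkdir -p pics
cat > h.py <<'E'
import numpy as np,cv2,pickle,json
from rig import ctrl,capture,ticket
def snap(n,f):
    c=capture(n); cv2.imwrite(f'pics/{f}.png',c['image']); pickle.dump(c,open(f'pics/{f}.pkl','wb')); return c
def R(q):
    from scipy.spatial.transform import Rotation as r
    return r.from_quat([q[1],q[2],q[3],q[0]]).as_matrix()
def ray(c,u,v):
    h=c['image'].shape[0]; f=h/2/np.tan(np.radians(c['fov_y'])/2)
    d=np.array([(u-c['cx'])/f,(v-c['cy'])/f]); s=d.copy()
    for _ in range(30): s=d/(1+c['k1']*(s@s))
    return np.array(c['origin'],float),R(c['orientation'])@np.array([s[0],s[1],1])
def onz(c,u,v,z):
    o,d=ray(c,u,v); return o+d*(z-o[2])/d[2]
def proj(c,p):
    h=c['image'].shape[0]; f=h/2/np.tan(np.radians(c['fov_y'])/2)
    q=R(c['orientation']).T@(np.array(p,float)-c['origin']); s=q[:2]/q[2]; s=s*(1+c['k1']*(s@s))
    return s*f+[c['cx'],c['cy']]
def ld(f): return pickle.load(open(f'pics/{f}.pkl','rb'))
E
python3 - <<'E'
from h import *
for n in('top','side','wrist'):
    c=snap(n,n+'0'); print({k:v for k,v in c.items() if k!='image'})
print(ctrl.sense())
E
```

```text
pics
{'fov_y': 53.74371803846637, 'cx': 279.2274604312887, 'cy': 216.70165816903713, 'k1': -0.10270799114238341, 'origin': array([ 443.26835112,   37.04127524, 1100.75699753]), 'orientation': array([ 0.03415761, -0.69619725,  0.71475857, -0.05712129])}
{'fov_y': 44.45182047712828, 'cx': 282.95233822536227, 'cy': 214.68335389814456, 'k1': -0.1694412591913524, 'origin': array([-106.48011182,  950.63536371,  777.78367701]), 'orientation': array([ 0.15564419, -0.26542626,  0.83154126, -0.46245316])}
{'fov_y': 70.52237087856146, 'cx': 282.7081731028196, 'cy': 212.21379625931831, 'k1': -0.046312505259959724, 'origin': array([ 256.30253272, -463.31711247,  372.51184213]), 'orientation': array([ 0.12031136,  0.81498469, -0.56069783, -0.0833251 ])}
{'time_s': 0.15, 'joints': array([-1.42942525e+00,  3.13298429e-01,  1.49822687e+00, -3.57415204e-05,
        1.33101268e+00, -2.23390526e-01]), 'dq': array([-5.74591909e-05, -5.74660023e-04, -1.11979267e-03,  3.80205679e-04,
        1.66819963e-04, -1.52021855e-03]), 'tau': array([ 1.51286280e-03, -4.12371254e+01, -2.59797263e+01, -2.31852091e-04,
        3.20240804e-03,  6.40325382e-06]), 'eef_pos': array([ 187.24108667, -490.28591698,  241.89177152]), 'ee_rot': array([ 0.12791745,  0.69538   ,  0.12858633, -0.69537712]), 'force': array([-0.19113214, -0.04156586, -0.09540065]), 'wrist_torque': array([ 0.03165087, -0.02485489,  0.0631304 ]), 'grip_width': 0.9972298775182934}
```

View pics/top0.png

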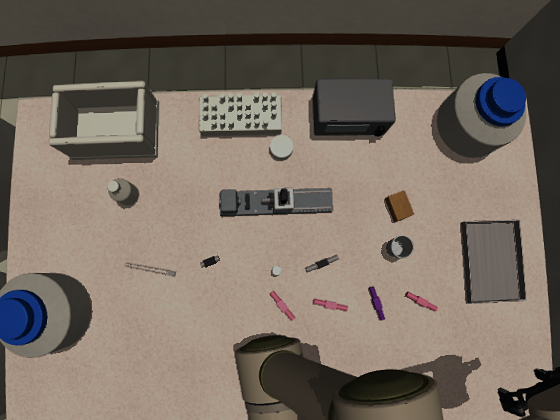

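View pics/side0.png

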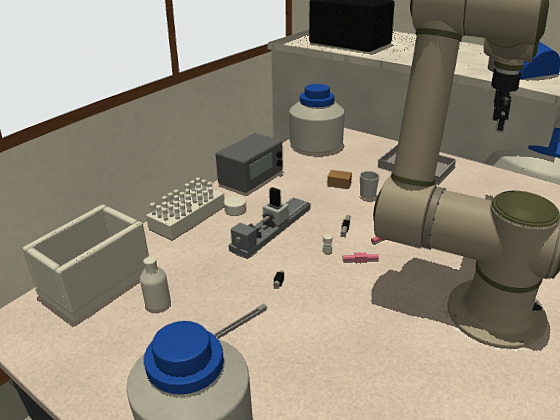

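View pics/wrist0.png

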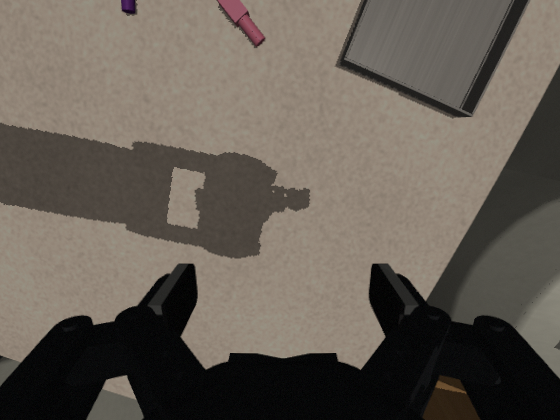

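The candidates in the top view are:
- (322,263): grey rod with a black sleeve, the longer one.
- (210,261): short grey rod with a black sleeve.
- (283,305), (330,305), (421,301): pink look-alikes.
- (377,303): purple look-alike.

I choose (322,263) and will check it in a close crop.

Run:
```python
from h import *
c=ld('top0');im=c['image']
a=cv2.resize(im[180:290,200:345],None,fx=5.4,fy=5.4,interpolation=cv2.INTER_CUBIC)
cv2.imwrite('pics/crop0.png',a)
for n,u,v,z in[('long',322,263,9),('short',210,261,9),('anvil-left-top',221,190,66)]: print(n,onz(c,u,v,z))
```

```text
long [ 458.98250599 -109.72684152    9.        ]
short [472.14073749 184.09978691   9.        ]
anvil-left-top [649.12093108 147.1830215   66.        ]
```

View pics/crop0.png

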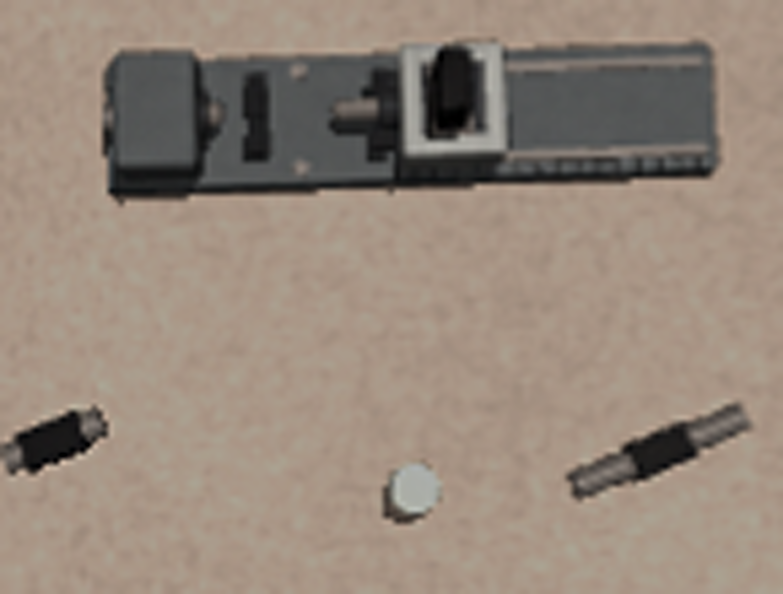

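The crop confirms it: the rod at (322,263) is the longer one, with the black sleeve at its middle. The gauge's anvil is on the left (world +y) and the handle is near (284,194). Next I measure both coarsely.

Run:
```python
from h import *
c=ld('top0')
f=lambda x,y,z: onz(c,200+x/5.4-.4,180+y/5.4-.4,z).round(1)
print('base right',f(715,43,20),f(717,172,20)); print('anvil top',f(110,52,66),f(200,52,66),f(110,168,66),f(200,168,66))
print('slide top',f(401,44,65),f(505,43,65),f(401,157,65),f(505,157,65))
print('handle top',f(453,50,116),'pad tip',f(222,113,45),'spindle',f(331,114,45))
print('rod ends',f(575,485,9),f(745,413,9),'sleeve',f(660,450,15))
```

```text
base right [ 658.3 -143.4   20. ] [ 593.8 -141.4   20. ]
anvil top [651.2 149.8  66. ] [650.2 107.5  66. ] [596.1 150.3  66. ] [595.1 108.3  66. ]
slide top [652.  13.  65.] [651.4 -36.1  65. ] [598.2  14.4  65. ] [597.  -34.3  65. ]
handle top [638.5  -9.1 116. ] pad tip [624.5  98.9  45. ] spindle [622.7  46.9  45. ]
rod ends [443.5 -67.1   9. ] [ 475.9 -151.8    9. ] sleeve [ 459.1 -108.5   15. ]
```

Run:
```python
from h import *
s=ctrl.sense(); print(R(s['ee_rot']).round(3))
c=ld('wrist0'); print(R(c['orientation']).round(3))
```

```text
[[-0.     0.357 -0.934]
 [ 0.001 -0.934 -0.357]
 [-1.    -0.001 -0.   ]]
[[ 0.357 -0.894 -0.271]
 [-0.934 -0.342 -0.103]
 [-0.001  0.29  -0.957]]
```

Request:
step_arm(
  commands=[
    [[0.73, 0.82, 0], -0.04],
    [[0.73, 0.82, 0], -0.04],
    [[0.73, 0.82, 0], -0.036],
    [[0.73, 0.82, 0], 0],
    [[0.73, 0.82, 0], 0],
  ],
)

```text
time_s: 0.65
eef_pos: [334.1, -324.9, 242.2]
ee_rot: [0.0, -0.707, -0.0, 0.707]
force: [0.2, -0.3, -1.6]
grip_width: 0.999
```

Request:
step_arm(
  commands=[
    [[0.73, 0.82, 0], 0],
    [[0.73, 0.82, 0], 0],
    [[0.73, 0.82, 0], 0],
    [[0.73, 0.82, 0], 0],
    [[0.73, 0.82, 0], 0],
  ],
)

```text
time_s: 1.15
eef_pos: [480.2, -160.8, 242.2]
ee_rot: [-0.0, -0.707, -0.0, 0.707]
force: [-0.3, -0.4, -0.5]
grip_width: 0.999
```

Request:
step_arm(
  commands=[
    [[0.73, 0.82, -0.3], 0],
    [[0.73, 0.82, -0.3], 0],
    [[0.73, 0.82, -0.3], 0],
    [[0.73, 0.82, -0.3], 0],
    [[0.5, 0.5, -0.2], 0],
  ],
)

```text
time_s: 1.65
eef_pos: [617.0, -8.7, 184.9]
ee_rot: [-0.001, -0.707, -0.001, 0.708]
force: [-0.4, -0.3, 0.3]
grip_width: 1.001
```

Run:
```python
from h import *
c=snap('wrist','w1'); print(c['origin'],ctrl.sense()['eef_pos'],R(ctrl.sense()['ee_rot']).round(3))
```

```text
[691.0627081   -7.89417014 315.44306534] [618.12289674  -6.563448   183.4432273 ] [[-0.002  0.004 -1.   ]
 [ 0.002 -1.    -0.004]
 [-1.    -0.002  0.002]]
```

View pics/w1.png

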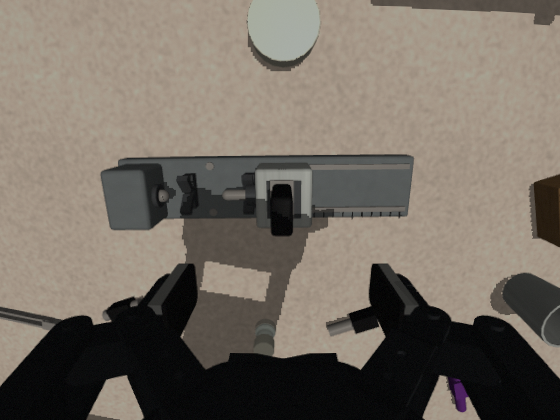

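Run:
```python
from h import *
c=ld('w1');a=cv2.resize(c['image'][140:250,95:255],None,fx=5,fy=5,interpolation=cv2.INTER_CUBIC);cv2.imwrite('pics/c1a.png',a)
a=cv2.resize(c['image'][140:250,225:420],None,fx=4,fy=4,interpolation=cv2.INTER_CUBIC);cv2.imwrite('pics/c1b.png',a)
```

```text
(no output)
```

View pics/c1a.png

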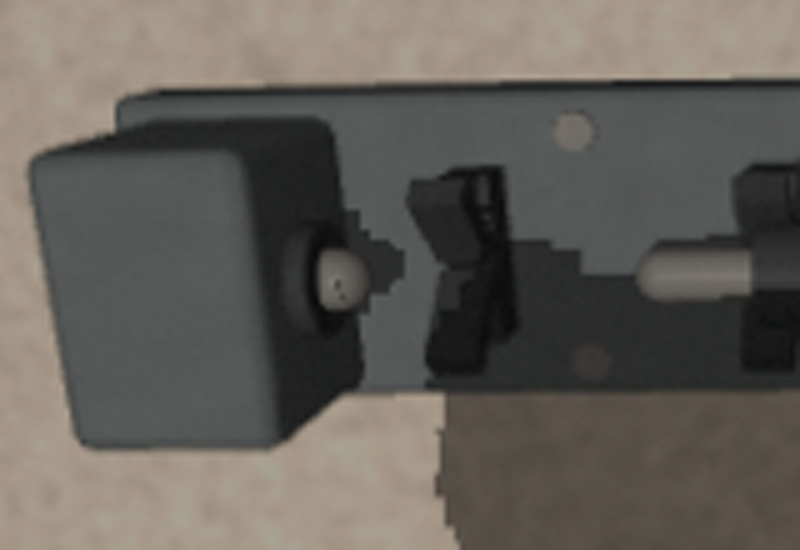

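View pics/c1b.png

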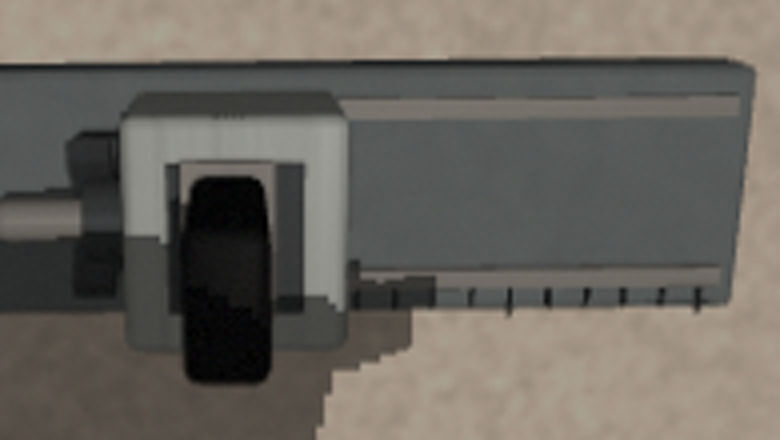

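Run:
```python
from h import *
c=ld('w1')
f=lambda x,y,z: onz(c,95+x/5-.4,140+y/5-.4,z).round(1)
g=lambda x,y,z: onz(c,225+x/4-.4,140+y/4-.4,z).round(1)
print('anvil',f(30,155,66),f(242,152,66),f(78,447,66),f(272,447,66))
print('base L',f(117,100,20),'R',g(752,66,20),g(728,306,20),'low',g(0,311,20),f(600,390,20), f(380,390,20))
print('slide',g(122,115,65),g(347,115,65),g(127,349,65),g(346,349,65))
print('handle top',g(183,381,116),g(270,382,116),g(191,240,116),g(270,240,116))
print('pad tip',f(370,282,45),'spindle',f(636,277,45),'rest70 bottom?',f(440,268,40))
```

```text
anvil [652.  148.4  66. ] [652.4 111.   66. ] [598.8 148.7  66. ] [599.  112.7  66. ]
base L [655.8 157.3  20. ] R [ 659.8 -136.8   20. ] [ 597.3 -138.3   20. ] low [595.4  52.9  20. ] [595.   63.4  20. ] [594.9 110.   20. ]
slide [653.5  15.5  65. ] [653.7 -32.   65. ] [601.1  15.6  65. ] [601.2 -33.4  65. ]
handle top [613.3   0.9 116. ] [613.2 -14.7 116. ] [639.5  -0.7 116. ] [639.5 -14.4 116. ]
pad tip [624.4  99.7  45. ] spindle [625.5  49.2  45. ] rest70 bottom? [626.   87.8  40. ]
```

Request:
step_arm(
  commands=[
    [[0.22, 0, -0.4], 0.0038],
    [[0, 0, -0.5], 0],
    [[0, 0, -0.5], 0],
    [[0, 0, -0.5], 0],
    [[0, 0, -0.43], 0],
  ],
)

```text
time_s: 2.2
eef_pos: [624.5, -11.3, 91.7]
ee_rot: [-0.004, -0.707, -0.004, 0.708]
force: [0.1, 0.3, 0.5]
grip_width: 1.0
```

Request:
step_arm(
  commands=[
    [[0, 0, 0], 0],
    [[0, 0, 0], 0],
    [[0, 0, 0], 0],
    [[0, 0, 0], 0],
    [[0, 0, 0], 0],
  ],
  gripper=1,
  force=40,
)

```text
time_s: 2.7
eef_pos: [625.2, -11.2, 94.0]
ee_rot: [0.004, 0.708, 0.004, -0.707]
force: [-1.7, 0.4, 3.3]
grip_width: 0.183
```

Request:
step_arm(
  commands=[
    [[0, 0, 0], 0],
    [[0, 0, 0], 0],
    [[0, 0, 0], 0],
    [[0, 0, 0], 0],
    [[0, 0, 0], 0],
  ],
)

```text
time_s: 3.2
eef_pos: [625.2, -11.2, 94.0]
ee_rot: [0.004, 0.708, 0.004, -0.707]
force: [-1.3, 1.1, 5.5]
grip_width: 0.18
```

Request:
step_arm(
  commands=[
    [[0, -0.05, 0], 0],
    [[0, -0.12, 0], 0],
    [[0, -0.15, 0], 0],
    [[0.005, -0.15, 0], 0],
    [[0, -0.15, 0], 0],
  ],
)

```text
time_s: 3.7
eef_pos: [625.5, -34.1, 93.9]
ee_rot: [0.003, 0.708, 0.006, -0.707]
force: [0.3, 11.4, 6.5]
grip_width: 0.183
```

Request:
step_arm(
  commands=[
    [[0.005, -0.15, 0], 0],
    [[0, -0.15, 0], 0],
    [[0.005, -0.15, 0], 0],
    [[0, -0.15, 0], 0],
    [[0, -0.15, 0], 0],
  ],
)

```text
time_s: 4.2
eef_pos: [625.9, -64.1, 94.0]
ee_rot: [0.003, 0.708, 0.006, -0.707]
force: [-0.2, 10.6, 7.1]
grip_width: 0.18
```

Run:
```python
from h import *
s=ctrl.sense();print(s['eef_pos'],s['force'],s['time_s'])
c=snap('top','t2')
cv2.imwrite('pics/c2.png',cv2.resize(c['image'][170:290,200:345],None,fx=5,fy=5,interpolation=cv2.INTER_CUBIC))
```

```text
[625.86035664 -64.11451649  93.95139917] [-0.17356808 10.63547074  7.08605937] 4.2
```

View pics/c2.png

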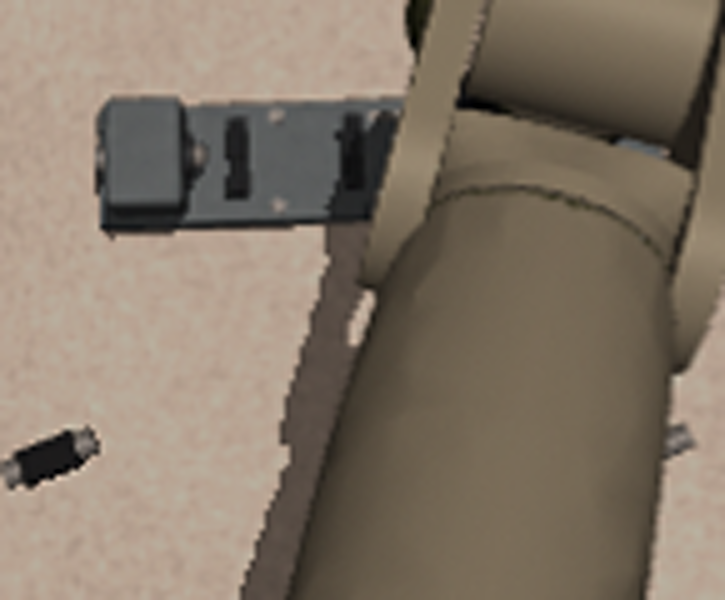

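The slide moved with the handle at about 10.6 N drag, and both rests are now in view. I'll pull a little further, then release and rise.

Request:
step_arm(
  commands=[
    [[0, -0.1, 0], 0],
    [[0, -0.05, 0], 0],
    [[0, 0, 0], 0],
  ],
)

```text
time_s: 4.55
eef_pos: [625.9, -70.7, 94.0]
ee_rot: [0.004, 0.708, 0.005, -0.707]
force: [-0.2, 8.4, 5.7]
grip_width: 0.177
```

Request:
step_arm(
  commands=[
    [[0, 0, 0], 0],
    [[0, 0, 0], 0],
    [[0, 0, 0], 0],
    [[0, 0, 0], 0],
    [[0, 0, 0], 0],
  ],
  gripper=-1,
)

```text
time_s: 5.05
eef_pos: [625.4, -72.2, 93.0]
ee_rot: [-0.004, -0.707, -0.004, 0.707]
force: [-0.0, -0.0, 0.4]
grip_width: 0.993
```

Request:
step_arm(
  commands=[
    [[0, 0, 0.6], 0],
    [[0, 0, 0.8], 0],
    [[0, 0, 0.8], 0],
    [[-0.3, 0, 0.4], 0],
    [[-0.3, 0, 0], 0],
  ],
)

```text
time_s: 5.55
eef_pos: [602.1, -72.4, 199.8]
ee_rot: [0.005, 0.709, 0.004, -0.705]
force: [-0.9, 0.5, -0.7]
grip_width: 0.999
```

Run:
```python
from h import *
s=ctrl.sense();print(s['eef_pos'],s['force'],s['time_s'],R(s['ee_rot']).round(4))
c=snap('wrist','w3')
```

```text
[602.11353109 -72.37356421 199.78795823] [-0.89029093  0.45781388 -0.68916006] 5.55 [[ 0.0046  0.0124 -0.9999]
 [-0.0016 -0.9999 -0.0124]
 [-1.      0.0016 -0.0046]]
```

View pics/w3.png

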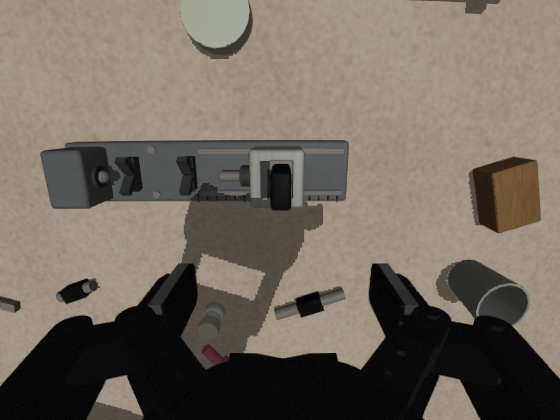

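The slide is backed off: spindle tip at about (221,175), right rest at (187,175), left rest at (128,176). The long rod lies at (310,303), from (277,311) to (344,295). I'll crop to measure.

Run:
```python
from h import *
c=ld('w3')
cv2.imwrite('pics/c3a.png',cv2.resize(c['image'][130:220,35:195],None,fx=5,fy=5,interpolation=cv2.INTER_CUBIC))
cv2.imwrite('pics/c3b.png',cv2.resize(c['image'][270:340,260:360],None,fx=6,fy=6,interpolation=cv2.INTER_CUBIC))
cv2.imwrite('pics/c3c.png',cv2.resize(c['image'][130:220,190:350],None,fx=5,fy=5,interpolation=cv2.INTER_CUBIC))
```

```text
(no output)
```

View pics/c3a.png

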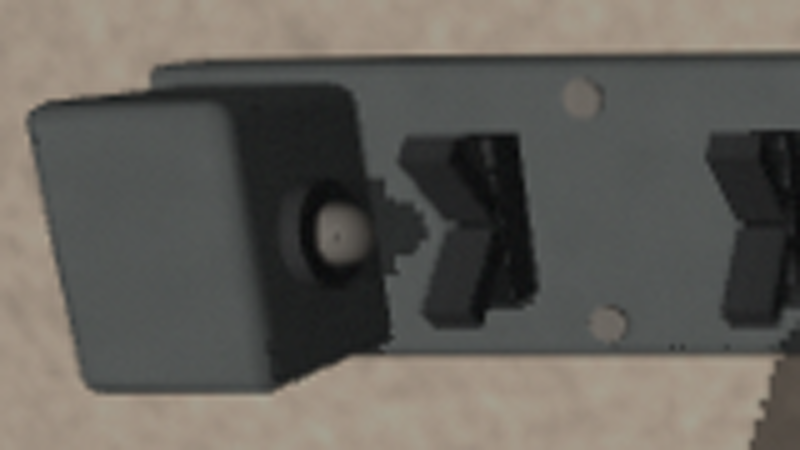

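View pics/c3b.png

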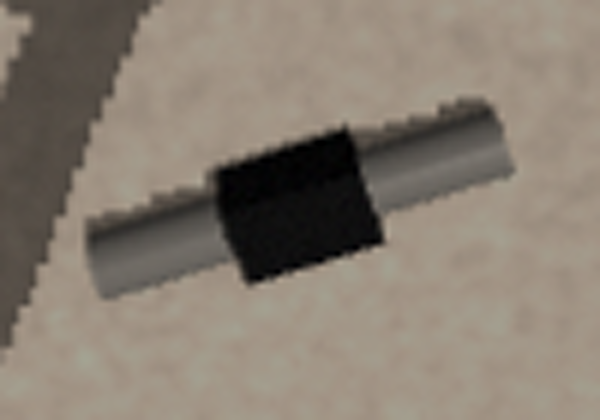

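View pics/c3c.png

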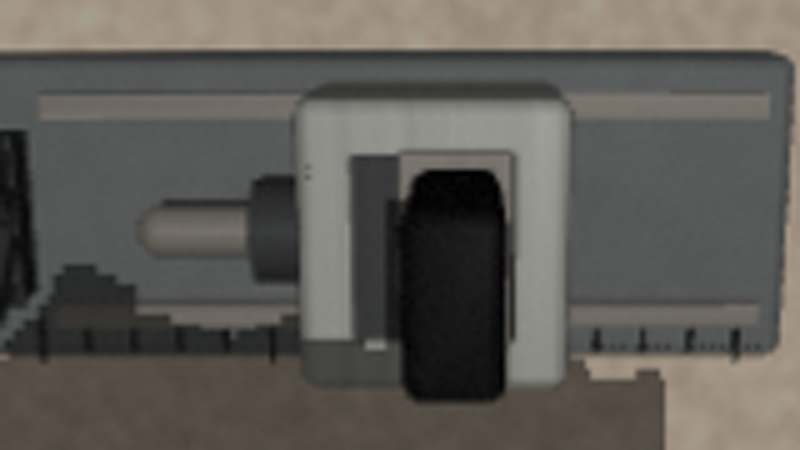

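Run:
```python
from h import *
c=ld('w3')
def mk(x0,y0,s): return lambda x,y,z: onz(c,x0+x/s-.4,y0+y/s-.4,z).round(1)
a=mk(35,130,5);b=mk(260,270,6);d=mk(190,130,5)
print('anvil',a(28,108,66),a(228,105,66),a(88,390,66),a(270,390,66))
print('pad',a(372,235,45),'spindle',d(136,230,45))
print('V70 notch',a(455,228,37),a(500,224,37),'V10 notch',a(752,226,37),a(795,224,37))
print('V70 corners z52',a(400,157,52),a(450,137,52),a(428,322,52),a(483,327,52)); print('V10 z52',a(708,157,52),a(765,135,52),a(722,320,52),a(778,327,52))
print('slide',d(298,102,65),d(570,100,65),d(303,384,65),d(568,384,65))
print('handle',d(400,390,116),d(505,390,116))
print('rod centreline ends z~9', b(92,255,9), b(508,140,9),b(98,298,9),b(515,172,9),'top line',b(95,250,16),b(505,135,16))
print('sleeve top z18 front',b(245,283,18),b(384,240,18),b(225,205,18),b(365,175,18), 'sleeve px centre',b(300,207,14))
```

```text
anvil [651.4 148.3  66. ] [651.9 110.2  66. ] [598.4 147.6  66. ] [598.8 111.3  66. ]
pad [624.7  99.4  45. ] spindle [626.6  -7.7  45. ]
V70 notch [624.9  86.7  37. ] [625.7  77.3  37. ] V10 notch [625.7  26.   37. ] [626.2  17.3  37. ]
V70 corners z52 [640.9  87.5  52. ] [644.7  77.3  52. ] [608.9  86.5  52. ] [608.   75.7  52. ]
V10 z52 [641.2  28.4  52. ] [645.4  17.3  52. ] [609.9  28.4  52. ] [608.6  17.5  52. ]
slide [653.1 -41.8  65. ] [654.  -89.7  65. ] [601.5 -41.8  65. ] [602.1 -91.   65. ]
handle [614.9 -61.9 116. ] [615.1 -77.6 116. ]
rod centreline ends z~9 [447.8 -64.2   9. ] [ 476.3 -149.9    9. ] [437.1 -65.6   9. ] [ 468.7 -152.     9. ] top line [453.9 -65.   16. ] [ 481.8 -147.5   16. ]
sleeve top z18 front [447.7 -96.   18. ] [ 458.3 -124.1   18. ] [466.3 -91.3  18. ] [ 473.6 -119.4   18. ] sleeve px centre [ 463.3 -107.    14. ]
```

Run:
```python
from h import *
s=ctrl.sense();print(s['joints'].round(3),s['eef_pos'])
```

```text
[-0.313  0.521  1.307 -0.     1.311  1.246] [600.35717066 -72.13526721 198.47055944]
```

Request:
step_arm(
  commands=[
    [[-0.27, -0.07, -0.1], 0.047],
    [[-0.27, -0.07, -0.1], 0.047],
    [[-0.27, -0.07, -0.1], 0.047],
    [[-0.27, -0.07, -0.1], 0.047],
    [[-0.27, -0.07, -0.1], 0.047],
  ],
)

```text
time_s: 6.1
eef_pos: [547.1, -86.2, 176.6]
ee_rot: [-0.261, -0.657, -0.261, 0.657]
force: [-0.1, -0.6, 0.1]
grip_width: 0.999
```

Request:
step_arm(
  commands=[
    [[-0.27, -0.07, -0.1], 0.047],
    [[-0.27, -0.07, -0.1], 0.047],
    [[-0.27, -0.07, -0.1], 0.047],
    [[-0.27, -0.07, -0.1], 0.047],
    [[-0.27, -0.07, -0.1], 0.047],
  ],
)

```text
time_s: 6.6
eef_pos: [493.2, -100.2, 156.7]
ee_rot: [-0.481, -0.519, -0.481, 0.519]
force: [0.5, 0.0, 0.1]
grip_width: 1.003
```

Request:
step_arm(
  commands=[
    [[-0.27, -0.07, -0.1], 0.047],
    [[-0.27, -0.07, -0.1], 0.047],
    [[-0.27, -0.07, -0.1], 0.043],
    [[0, 0, 0], 0],
    [[0, 0, 0], 0],
  ],
)

```text
time_s: 7.1
eef_pos: [461.5, -108.6, 145.2]
ee_rot: [0.578, 0.407, 0.578, -0.407]
force: [-0.0, 0.1, 0.7]
grip_width: 1.0
```

Run:
```python
from h import *
s=ctrl.sense();print(s['eef_pos'],R(s['ee_rot']).round(3),s['joints'].round(2))
c=snap('wrist','w4')
```

```text
[ 461.51484989 -108.5854427   145.21929406] [[ 0.     0.941  0.338]
 [-0.     0.338 -0.941]
 [-1.     0.     0.   ]] [-0.48  0.31  1.78  0.    1.05 -0.82]
```

View pics/w4.png

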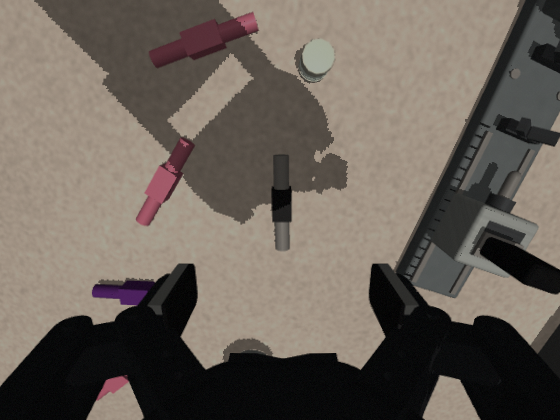

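The rod stands upright in the picture, aligned with the jaws: sleeve at (281,204), ends at (281,155) and (283,249). Next I measure it.

Run:
```python
from h import *
c=ld('w4')
cv2.imwrite('pics/c4.png',cv2.resize(c['image'][145:260,250:320],None,fx=5,fy=5,interpolation=cv2.INTER_CUBIC))
p=onz(c,281,155,9);q=onz(c,283,248,9);print(p,q,(p+q)/2,np.degrees(np.arctan2(*(p-q)[:2])), np.linalg.norm(p-q))
print(onz(c,281.5,206,18))
```

```text
[444.60886289 -64.97225496   9.        ] [ 476.61318292 -148.69613698    9.        ] [ 460.61102291 -106.83419597    9.        ] -20.919872917267615 89.63238767839137
[ 460.07198492 -106.75021678   18.        ]
```

View pics/c4.png

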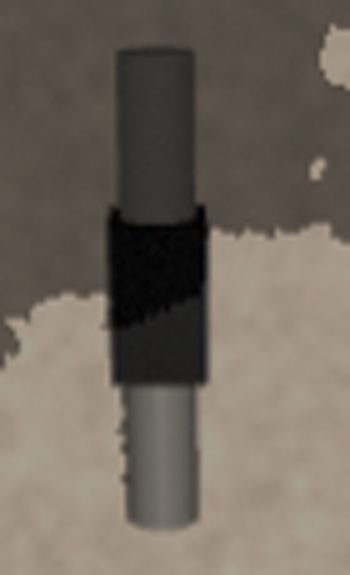

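Run:
```python
from h import *
print(ctrl.nose_length,[a for a in dir(ctrl) if a[0]!='_'])
```

```text
11.0 ['PlanningError', 'nose_length', 'sense']
```

Request:
step_arm(
  commands=[
    [[-0.02, 0.035, -0.6], 0.006],
    [[0, 0, -0.8], 0],
    [[0, 0, -0.8], 0],
    [[0, 0, -0.6], 0],
    [[0, 0, -0.1], 0],
  ],
)

```text
time_s: 7.65
eef_pos: [459.6, -106.4, 27.0]
ee_rot: [0.581, 0.401, 0.584, -0.401]
force: [-0.5, 0.0, 0.8]
grip_width: 0.995
```

Request:
step_arm(
  commands=[
    [[0, 0, -0.2], 0],
    [[0, 0, -0.05], 0],
    [[0, 0, 0], 0],
  ],
)

```text
time_s: 7.95
eef_pos: [460.8, -107.2, 19.7]
ee_rot: [0.583, 0.4, 0.582, -0.4]
force: [0.3, -1.2, 0.2]
grip_width: 1.003
```

Request:
step_arm(
  commands=[
    [[0, 0, 0], 0],
    [[0, 0, 0], 0],
    [[0, 0, 0], 0],
    [[0, 0, 0], 0],
    [[0, 0, 0], 0],
  ],
  gripper=1,
  force=40,
)

```text
time_s: 8.45
eef_pos: [460.4, -107.1, 19.4]
ee_rot: [0.583, 0.4, 0.583, -0.4]
force: [-1.0, -0.1, 0.4]
grip_width: 0.191
```

Request:
step_arm(
  commands=[
    [[0, 0, 0], 0],
    [[0, 0, 0], 0],
  ],
)

```text
time_s: 8.65
eef_pos: [460.5, -107.1, 19.4]
ee_rot: [0.583, 0.4, 0.583, -0.4]
force: [-0.7, 0.5, 4.6]
grip_width: 0.194
```

Request:
step_arm(
  commands=[
    [[0, 0, 0], 0],
    [[0, 0, 0], 0],
    [[0, 0, 0], 0],
    [[0, 0, -0.1], 0],
    [[0, 0, -0.03], 0],
  ],
  gripper=-0.4,
)

```text
time_s: 9.15
eef_pos: [460.1, -107.0, 13.4]
ee_rot: [0.583, 0.4, 0.583, -0.4]
force: [0.4, -0.1, -0.3]
grip_width: 0.697
```

Request:
step_arm(
  commands=[
    [[0, 0, 0], 0],
    [[0, 0, 0], 0],
    [[0, 0, 0], 0],
    [[0, 0, 0], 0],
    [[0, 0, 0], 0],
  ],
  gripper=1,
  force=40,
)

```text
time_s: 9.65
eef_pos: [460.4, -107.1, 14.1]
ee_rot: [0.583, 0.4, 0.583, -0.4]
force: [-0.2, 0.8, 1.8]
grip_width: 0.194
```

Request:
step_arm(
  commands=[
    [[0, 0, 0], 0],
    [[0, 0, 0], 0],
    [[0, 0, 0], 0],
  ],
)

```text
time_s: 9.95
eef_pos: [460.4, -107.1, 14.1]
ee_rot: [0.583, 0.4, 0.583, -0.4]
force: [-0.5, 1.2, 4.8]
grip_width: 0.2
```

Run:
```python
from h import *
s=ctrl.sense();print(s['eef_pos'],s['force'],s['grip_width'])
c=snap('wrist','w5')
cv2.imwrite('pics/c5.png',cv2.resize(c['image'][160:400,150:420],None,fx=2.5,fy=2.5,interpolation=cv2.INTER_CUBIC))
```

```text
[ 460.41792803 -107.12452767   14.06080456] [-0.52354814  1.18088559  4.84928297] 0.19993730974401142
```

View pics/c5.png

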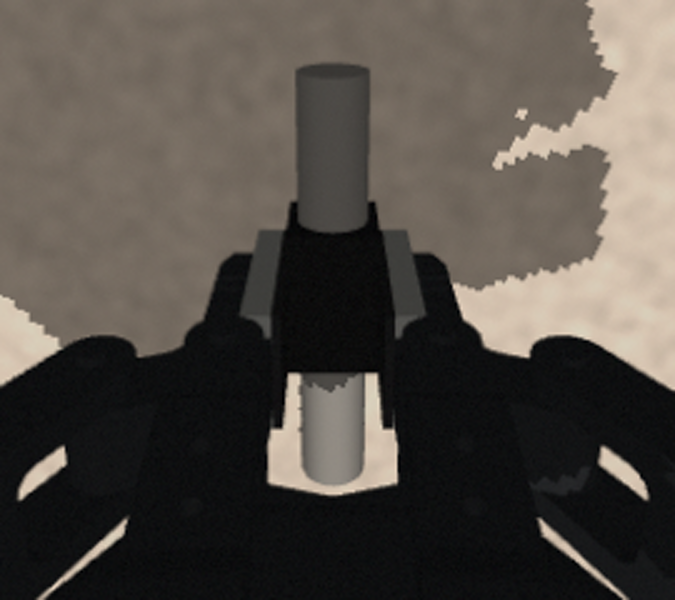

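Request:
step_arm(
  commands=[
    [[0, 0, 0.1], 0],
    [[0, 0, 0.4], 0],
    [[0, 0, 0.7], 0],
    [[0, 0, 0.7], 0],
    [[0, 0, 0.5], 0],
  ],
)

```text
time_s: 10.5
eef_pos: [460.3, -107.1, 111.4]
ee_rot: [0.583, 0.4, 0.583, -0.4]
force: [0.4, -0.4, -1.5]
grip_width: 0.197
```

Request:
step_arm(
  commands=[
    [[0.3, 0.3, 0], -0.028],
    [[0.6, 0.58, 0], -0.028],
    [[0.6, 0.58, 0], -0.028],
    [[0.6, 0.58, 0], -0.028],
    [[0.6, 0.58, 0], 0],
  ],
)

```text
time_s: 11.0
eef_pos: [568.8, -1.2, 109.6]
ee_rot: [0.503, 0.497, 0.503, -0.497]
force: [0.4, -1.4, -0.7]
grip_width: 0.197
```

Request:
step_arm(
  commands=[
    [[0.6, 0.58, 0], 0],
    [[0.5, 0.42, 0], 0],
    [[0.3, 0.26, 0], 0],
    [[0, 0, 0], 0],
    [[0, 0, 0], 0],
  ],
)

```text
time_s: 11.5
eef_pos: [623.7, 47.9, 109.4]
ee_rot: [0.504, 0.496, 0.504, -0.496]
force: [-0.2, -0.1, -1.1]
grip_width: 0.196
```

Run:
```python
from h import *
s=ctrl.sense();print(s['eef_pos'],s['force'],s['grip_width'],s['time_s'],R(s['ee_rot']).round(3))
c=snap('wrist','w6')
```

```text
[623.66006321  47.93938841 109.39835125] [-0.24892385 -0.12468654 -1.12135719] 0.19609070139029428 11.5 [[-0.001  1.     0.016]
 [-0.     0.016 -1.   ]
 [-1.    -0.001  0.   ]]
```

View pics/w6.png

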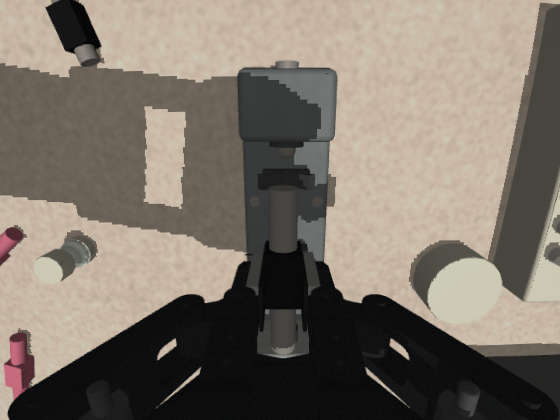

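Request:
step_arm(
  commands=[
    [[0.05, 0, -0.4], 0],
    [[0, 0, -0.4], 0],
    [[0, 0, -0.3], 0],
    [[0, 0, -0.2], 0],
    [[0, 0, 0], 0],
  ],
)

```text
time_s: 12.05
eef_pos: [625.6, 48.0, 56.5]
ee_rot: [0.503, 0.496, 0.504, -0.497]
force: [-0.3, -0.2, -1.0]
grip_width: 0.198
```

Run:
```python
from h import *
s=ctrl.sense();print(s['eef_pos'],s['force'],s['grip_width'],s['time_s'])
c=snap('wrist','w7');c=snap('side','s7')
cv2.imwrite('pics/c7.png',cv2.resize(c['image'][180:270,215:330],None,fx=6,fy=6,interpolation=cv2.INTER_CUBIC))
```

```text
[625.60380733  47.96249403  56.47269845] [-0.32540034 -0.15649927 -0.95418354] 0.19816154698446903 12.05
```

View pics/w7.png

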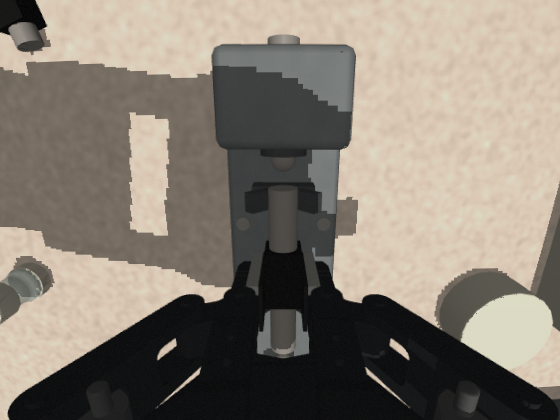

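View pics/c7.png

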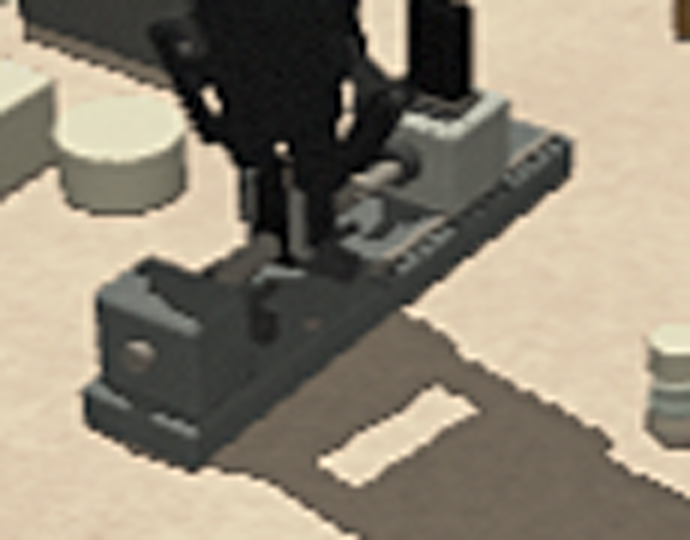

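The rod hangs over the V, in line with the pad: rod at (283,190), pad at (284,160). I'll lower slowly while watching the force.

Request:
step_arm(
  commands=[
    [[0, 0, -0.05], 0],
    [[0, 0, -0.05], 0],
    [[0, 0, -0.04], 0],
    [[0, 0, 0], 0],
  ],
)

```text
time_s: 12.55
eef_pos: [626.2, 48.2, 52.1]
ee_rot: [0.504, 0.496, 0.504, -0.496]
force: [0.2, 0.3, -1.3]
grip_width: 0.2
```

Request:
step_arm(
  commands=[
    [[0, 0, -0.025], 0],
    [[0, 0, 0], 0],
  ],
)

```text
time_s: 12.75
eef_pos: [626.3, 48.2, 51.2]
ee_rot: [0.504, 0.496, 0.504, -0.496]
force: [-1.0, 0.4, -0.6]
grip_width: 0.202
```

Request:
step_arm(
  commands=[
    [[0, 0, -0.025], 0],
    [[0, 0, 0], 0],
  ],
)

```text
time_s: 12.95
eef_pos: [626.4, 48.1, 50.8]
ee_rot: [0.504, 0.496, 0.504, -0.496]
force: [-2.3, -0.4, 3.7]
grip_width: 0.198
```

Request:
step_arm(
  commands=[
    [[0, 0, -0.02], 0],
    [[0, 0, 0], 0],
  ],
)

```text
time_s: 13.15
eef_pos: [626.4, 48.1, 50.6]
ee_rot: [0.504, 0.496, 0.504, -0.496]
force: [-4.8, 0.2, 8.9]
grip_width: 0.196
```

Request:
step_arm(
  commands=[
    [[-0.015, 0, 0], 0],
    [[0, 0, 0], 0],
  ],
)

```text
time_s: 13.35
eef_pos: [626.0, 48.1, 50.3]
ee_rot: [0.504, 0.496, 0.504, -0.496]
force: [-2.8, 0.8, 7.1]
grip_width: 0.2
```

Request:
step_arm(
  commands=[
    [[0, 0, 0], 0],
    [[0, 0, 0], 0],
    [[0, 0, 0], 0],
  ],
  gripper=0,
)

```text
time_s: 13.65
eef_pos: [625.6, 48.1, 49.2]
ee_rot: [0.504, 0.496, 0.504, -0.496]
force: [-0.5, -0.3, 0.9]
grip_width: 0.5
```

Request:
step_arm(
  commands=[
    [[0, 0, 0.3], 0],
    [[0, 0, 0.6], 0],
    [[0, 0, 0.8], 0],
    [[0, 0, 0.6], 0],
    [[0, 0, 0], 0],
  ],
)

```text
time_s: 14.15
eef_pos: [627.3, 48.0, 146.1]
ee_rot: [0.506, 0.498, 0.502, -0.494]
force: [0.1, -1.1, -0.5]
grip_width: 0.499
```

Run:
```python
from h import *
s=ctrl.sense();print(s['eef_pos'],s['force'],s['grip_width'],s['time_s'])
c=snap('wrist','w8')
```

```text
[627.30790821  48.03686786 146.12347242] [ 0.09036144 -1.08117212 -0.46292734] 0.49873629710154044 14.15
```

View pics/w8.png

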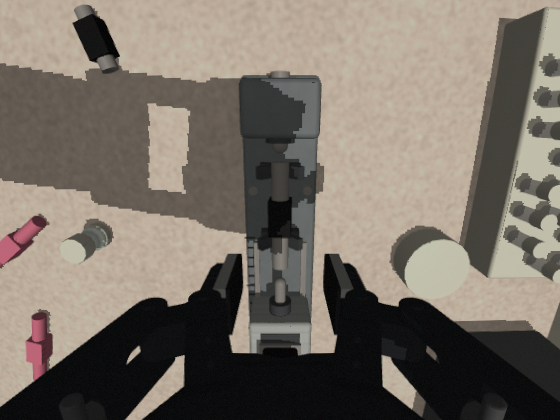

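Run:
```python
from h import *
c=ld('w8')
cv2.imwrite('pics/c8.png',cv2.resize(c['image'][70:360,235:330],None,fx=5,fy=5,interpolation=cv2.INTER_CUBIC)[:,:][:1450])
cv2.imwrite('pics/c8.png',cv2.resize(c['image'][130:290,235:330],None,fx=3.7,fy=3.7,interpolation=cv2.INTER_CUBIC))
print(onz(c,280,152,45),onz(c,280,283,45),onz(c,280,215,45))
print('pred px: ends,pad,spindle',[proj(c,p).round(1) for p in ([625.5,93,45],[625.5,3,45],[625,97.3,45],[626.5,-7.7,45])])
```

```text
[625.20310967 100.6913307   45.        ] [626.73999038 -12.97977436  45.        ] [625.89512342  49.87946516  45.        ]
pred px: ends,pad,spindle [array([280.2, 162. ]), array([278.8, 266.7]), array([279.7, 156.4]), array([279.8, 277.7])]
```

View pics/c8.png

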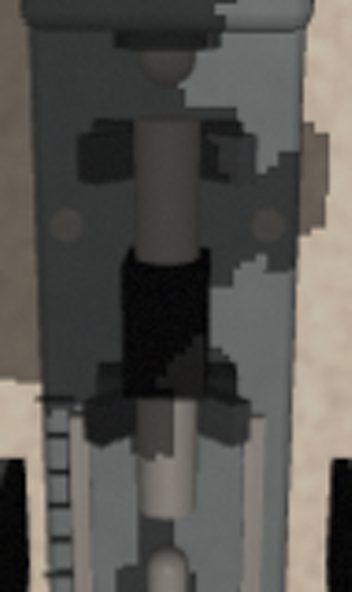

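The rod lies in both Vs, clear of the pad above and the spindle below. Next I close the fingers and go behind the handle.

Request:
step_arm(
  commands=[
    [[0, -0.5, 0.05], 0],
    [[0, -0.8, 0], 0],
    [[0, -0.9, 0], 0],
    [[0, -0.9, 0], 0],
    [[0, -0.75, 0], 0],
  ],
  gripper=1,
)

```text
time_s: 14.7
eef_pos: [625.1, -107.6, 142.5]
ee_rot: [0.503, 0.496, 0.504, -0.497]
force: [0.3, -0.9, 0.1]
grip_width: 0.002
```

Request:
step_arm(
  commands=[
    [[0, 0, 0], 0],
    [[0, 0, 0], 0],
    [[0, 0, 0], 0],
  ],
)

```text
time_s: 15.0
eef_pos: [625.5, -104.8, 143.0]
ee_rot: [0.504, 0.496, 0.504, -0.496]
force: [-1.1, -0.7, 0.2]
grip_width: 0.002
```

Run:
```python
from h import *
s=ctrl.sense();print(s['eef_pos'],s['force'],s['grip_width'],s['time_s'])
c=snap('wrist','w9')
```

```text
[ 625.50775266 -104.8420766   143.04036286] [-1.11007181 -0.72972285  0.22273974] 0.0022219518801208367 15.0
```

View pics/w9.png

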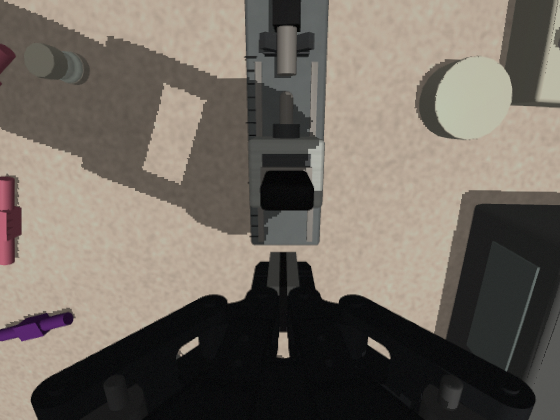

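Request:
step_arm(
  commands=[
    [[0.03, 0, -0.3], 0],
    [[0, 0, -0.4], 0],
    [[0, 0, -0.3], 0],
    [[0, 0, -0.2], 0],
    [[0, 0, 0], 0],
  ],
)

```text
time_s: 15.55
eef_pos: [626.4, -105.5, 94.0]
ee_rot: [0.503, 0.496, 0.505, -0.496]
force: [1.4, -0.1, -0.9]
grip_width: -0.002
```

Request:
step_arm(
  commands=[
    [[0, 0.05, 0], 0],
    [[0, 0.05, 0], 0],
    [[0, 0.05, 0], 0],
    [[0, 0.05, 0], 0],
    [[0, 0, 0], 0],
  ],
)

```text
time_s: 16.05
eef_pos: [627.0, -97.5, 95.7]
ee_rot: [0.504, 0.496, 0.504, -0.496]
force: [-0.3, -0.5, -0.7]
grip_width: 0.002
```

Request:
step_arm(
  commands=[
    [[0, 0.04, 0], 0],
    [[0, 0.04, 0], 0],
    [[0, 0.04, 0], 0],
    [[0, 0.04, 0], 0],
    [[0, 0, 0], 0],
  ],
)

```text
time_s: 16.55
eef_pos: [626.9, -91.2, 95.5]
ee_rot: [0.504, 0.496, 0.504, -0.496]
force: [0.6, -1.1, -0.4]
grip_width: 0.003
```

Request:
step_arm(
  commands=[
    [[0, 0.04, 0], 0],
    [[0, 0.04, 0], 0],
    [[0, 0.04, 0], 0],
    [[0, 0.04, 0], 0],
    [[0, 0.04, 0], 0],
  ],
)

```text
time_s: 17.05
eef_pos: [626.8, -83.4, 95.5]
ee_rot: [0.504, 0.496, 0.504, -0.496]
force: [-1.0, -0.6, -0.4]
grip_width: -0.004
```

Request:
step_arm(
  commands=[
    [[0, 0.04, 0], 0],
    [[0, 0.04, 0], 0],
    [[0, 0.04, 0], 0],
    [[0, 0.04, 0], 0],
  ],
)

```text
time_s: 17.45
eef_pos: [626.8, -78.9, 95.5]
ee_rot: [0.505, 0.495, 0.503, -0.497]
force: [-1.2, -10.6, -0.3]
grip_width: 0.001
```

Request:
step_arm(
  commands=[
    [[0, 0.03, 0], 0],
    [[0, 0.03, 0], 0],
    [[0, 0.03, 0], 0],
  ],
)

```text
time_s: 17.75
eef_pos: [626.8, -75.3, 95.6]
ee_rot: [0.504, 0.495, 0.503, -0.497]
force: [-1.2, -10.2, -0.9]
grip_width: -0.0
```

Request:
step_arm(
  commands=[
    [[0, 0.03, 0], 0],
    [[0, 0.03, 0], 0],
    [[0, 0.03, 0], 0],
  ],
)

```text
time_s: 18.05
eef_pos: [626.8, -71.7, 95.6]
ee_rot: [0.504, 0.495, 0.503, -0.497]
force: [-2.4, -9.8, 0.4]
grip_width: 0.001
```

Run:
```python
from h import *
s=ctrl.sense();print(s['eef_pos'],s['force'],s['grip_width'],s['time_s'])
c=snap('wrist','w10')
```

```text
[626.76237446 -71.69195781  95.56373923] [-2.43880998 -9.80983418  0.38591578] 0.0011293193217195715 18.05
```

View pics/w10.png

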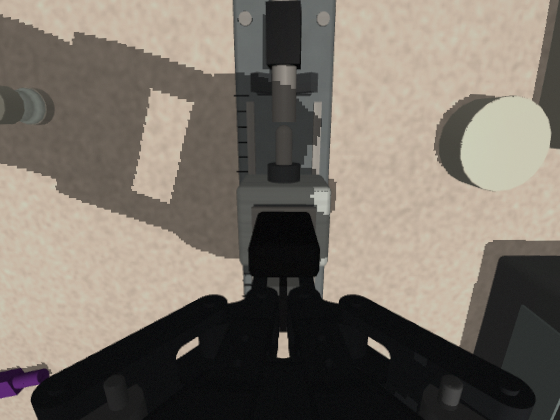

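Request:
step_arm(
  commands=[
    [[0, 0.025, 0], 0],
    [[0, 0.025, 0], 0],
  ],
)

```text
time_s: 18.3
eef_pos: [626.7, -69.7, 95.6]
ee_rot: [0.504, 0.495, 0.503, -0.497]
force: [-2.5, -11.1, -0.7]
grip_width: -0.001
```

Request:
step_arm(
  commands=[
    [[0, 0.025, 0], 0],
    [[0, 0.025, 0], 0],
  ],
)

```text
time_s: 18.5
eef_pos: [626.7, -67.9, 95.6]
ee_rot: [0.504, 0.495, 0.503, -0.497]
force: [-1.9, -11.2, -0.2]
grip_width: 0.003
```

Request:
step_arm(
  commands=[
    [[0, 0.02, 0], 0],
    [[0, 0.02, 0], 0],
  ],
)

```text
time_s: 18.7
eef_pos: [626.7, -66.3, 95.6]
ee_rot: [0.504, 0.495, 0.503, -0.497]
force: [-3.5, -11.5, 0.2]
grip_width: 0.0
```

Request:
step_arm(
  commands=[
    [[0, 0.02, 0], 0],
  ],
)

```text
time_s: 18.8
eef_pos: [626.7, -65.5, 95.6]
ee_rot: [0.504, 0.495, 0.503, -0.497]
force: [-2.6, -11.4, -0.5]
grip_width: 0.0
```

Request:
step_arm(
  commands=[
    [[0, 0.02, 0], 0],
  ],
)

```text
time_s: 18.9
eef_pos: [626.7, -64.6, 95.5]
ee_rot: [0.504, 0.495, 0.503, -0.497]
force: [-3.2, -10.7, -0.6]
grip_width: -0.001
```

Now moving with the rod (drag plus rub is about 11.3 N). I continue in 0.8 mm steps.

Request:
step_arm(
  commands=[
    [[0, 0.02, 0], 0],
  ],
)

```text
time_s: 19.0
eef_pos: [626.7, -63.9, 95.6]
ee_rot: [0.504, 0.495, 0.503, -0.497]
force: [-2.9, -10.4, -0.6]
grip_width: 0.0
```

Request:
step_arm(
  commands=[
    [[0, 0.02, 0], 0],
  ],
)

```text
time_s: 19.1
eef_pos: [626.7, -63.1, 95.6]
ee_rot: [0.504, 0.495, 0.503, -0.497]
force: [-3.0, -11.7, 0.3]
grip_width: -0.006
```

Request:
step_arm(
  commands=[
    [[0, 0.02, 0], 0],
  ],
)

```text
time_s: 19.2
eef_pos: [626.7, -62.4, 95.5]
ee_rot: [0.504, 0.495, 0.503, -0.497]
force: [-2.4, -11.9, 0.6]
grip_width: -0.001
```

Request:
step_arm(
  commands=[
    [[0, 0.02, 0], 0],
  ],
)

```text
time_s: 19.3
eef_pos: [626.7, -61.8, 95.6]
ee_rot: [0.505, 0.495, 0.503, -0.497]
force: [-3.4, -13.9, 0.3]
grip_width: -0.002
```

Request:
step_arm(
  commands=[
    [[0, 0.02, 0], 0],
  ],
)

```text
time_s: 19.4
eef_pos: [626.7, -61.3, 95.6]
ee_rot: [0.505, 0.495, 0.503, -0.497]
force: [-3.7, -15.4, 0.3]
grip_width: -0.003
```

Run:
```python
from h import *
s=ctrl.sense();print(s['eef_pos'],s['force'],s['time_s'])
c=snap('top','t11');c=snap('side','s11')
cv2.imwrite('pics/c11.png',cv2.resize(c['image'][180:270,215:330],None,fx=6,fy=6,interpolation=cv2.INTER_CUBIC))
c=ld('t11')
cv2.imwrite('pics/c11t.png',cv2.resize(c['image'][170:230,205:300],None,fx=7,fy=7,interpolation=cv2.INTER_CUBIC))
```

```text
[626.66315485 -61.31533291  95.58169932] [ -3.6878106  -15.39421108   0.26595886] 19.4
```

View pics/c11.png

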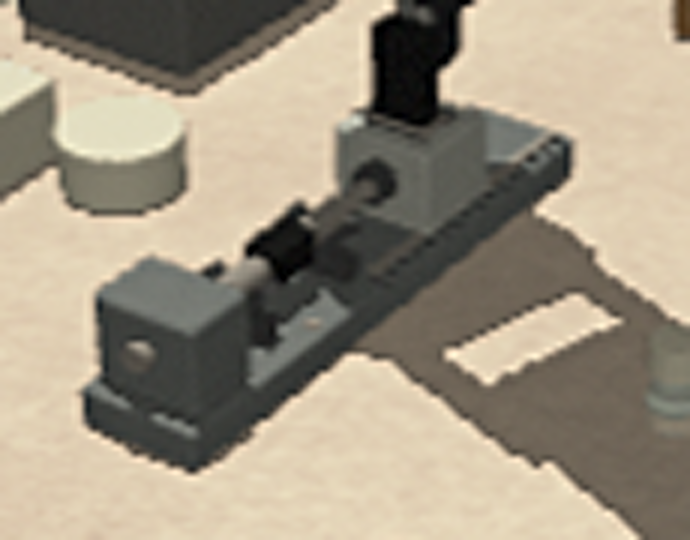

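View pics/c11t.png

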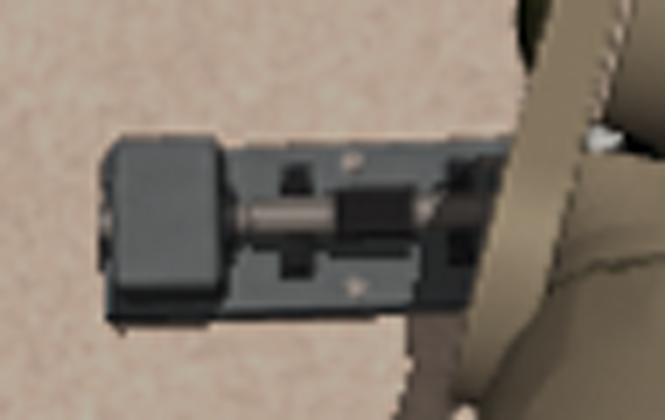

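The force is climbing at about 3 N/mm from TCP y ≈ -62.3, so the rod is on the pad. Two small steps are left.

Request:
step_arm(
  commands=[
    [[0, 0.01, 0], 0],
  ],
)

```text
time_s: 19.6
eef_pos: [626.7, -61.1, 95.6]
ee_rot: [0.505, 0.495, 0.503, -0.498]
force: [-3.2, -15.5, 0.1]
grip_width: -0.001
```

Request:
step_arm(
  commands=[
    [[0, 0.01, 0], 0],
  ],
)

```text
time_s: 19.7
eef_pos: [626.6, -60.8, 95.6]
ee_rot: [0.505, 0.495, 0.503, -0.498]
force: [-3.5, -16.3, 0.2]
grip_width: 0.0
```

Request:
step_arm(
  commands=[
    [[0, 0.01, 0], 0],
  ],
)

```text
time_s: 19.8
eef_pos: [626.6, -60.5, 95.6]
ee_rot: [0.505, 0.495, 0.503, -0.498]
force: [-3.3, -16.3, -0.4]
grip_width: -0.002
```

Request:
step_arm(
  commands=[
    [[0, 0.005, 0], 0],
  ],
)

```text
time_s: 19.9
eef_pos: [626.7, -60.4, 95.6]
ee_rot: [0.505, 0.495, 0.503, -0.498]
force: [-2.8, -16.4, 0.5]
grip_width: -0.002
```

Request:
step_arm(
  commands=[
    [[0, 0, 0], 0],
    [[0, 0, 0], 0],
  ],
)

```text
time_s: 20.1
eef_pos: [626.7, -60.4, 95.6]
ee_rot: [0.505, 0.495, 0.503, -0.498]
force: [-3.3, -16.0, -0.8]
grip_width: 0.002
```

Request:
step_arm(
  commands=[
    [[0, 0.007, 0], 0],
  ],
)

```text
time_s: 20.2
eef_pos: [626.7, -60.3, 95.6]
ee_rot: [0.505, 0.495, 0.502, -0.498]
force: [-2.8, -16.1, -0.4]
grip_width: -0.002
```

Request:
step_arm(
  commands=[
    [[0, 0, 0], 0],
  ],
)

```text
time_s: 20.3
eef_pos: [626.6, -60.3, 95.6]
ee_rot: [0.505, 0.495, 0.502, -0.498]
force: [-2.4, -16.8, -0.3]
grip_width: -0.002
```

Halted push is 16.8 N and TCP travel is about 2.3 mm past touch, so it is at the mark. I back straight off and rise clear.

Request:
step_arm(
  commands=[
    [[0, -0.05, 0], 0],
    [[0, -0.1, 0], 0],
    [[0, -0.3, 0], 0],
    [[0, -0.5, 0], 0],
    [[0, 0, 0], 0],
  ],
)

```text
time_s: 20.8
eef_pos: [627.0, -97.2, 95.5]
ee_rot: [0.504, 0.497, 0.503, -0.497]
force: [0.4, 0.8, -0.7]
grip_width: 0.0
```

Request:
step_arm(
  commands=[
    [[0, 0, 0.5], 0],
    [[0, 0, 0.7], 0],
    [[0, 0, 0.7], 0],
    [[0, 0, 0.4], 0],
    [[0, 0, 0], 0],
  ],
)

```text
time_s: 21.3
eef_pos: [627.8, -94.8, 190.0]
ee_rot: [0.505, 0.497, 0.503, -0.495]
force: [-0.2, -0.4, 0.1]
grip_width: 0.001
```

Request:
step_arm(
  commands=[
    [[0, 0.3, 0], 0],
    [[0, 0.5, 0], 0],
    [[0, 0.3, 0], 0],
    [[0, 0, 0], 0],
    [[0, 0, 0], 0],
  ],
)

```text
time_s: 21.8
eef_pos: [626.8, -50.8, 186.9]
ee_rot: [0.504, 0.496, 0.504, -0.496]
force: [0.4, -0.0, 0.9]
grip_width: -0.002
```

Run:
```python
from h import *
s=ctrl.sense();print(s['eef_pos'],s['force'],s['time_s'])
c=snap('wrist','w12');c=snap('side','s12')
cv2.imwrite('pics/c12.png',cv2.resize(c['image'][180:270,215:330],None,fx=6,fy=6,interpolation=cv2.INTER_CUBIC))
```

```text
[626.7660964  -50.80761752 186.91228018] [ 0.44019402 -0.00937876  0.87064912] 21.8
```

View pics/w12.png

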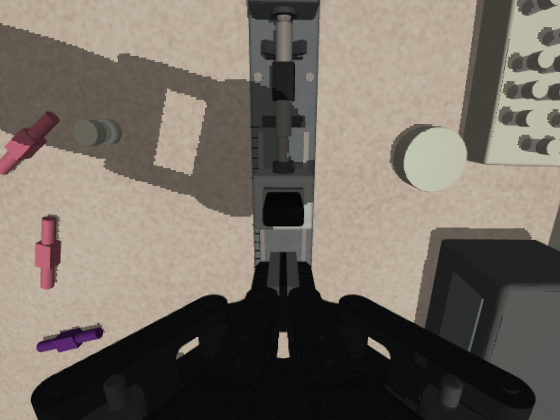

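View pics/c12.png

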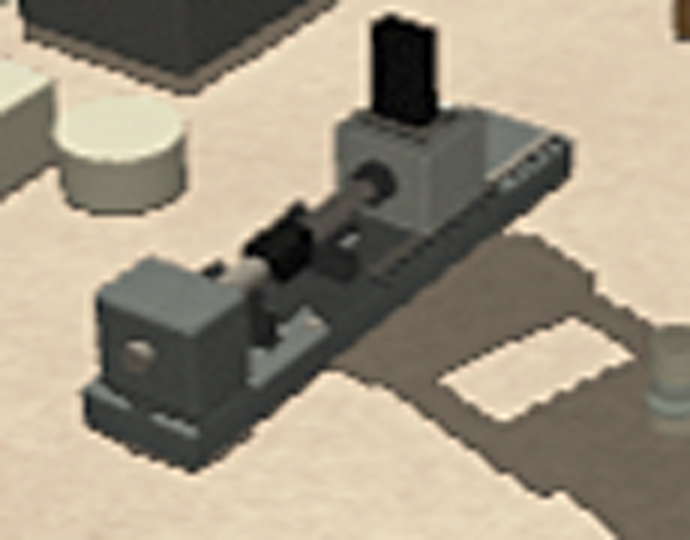

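The rod lies from the pad (283,15) to the spindle (284,125), with nothing touched. I do a quick numeric check of the handle and slide positions.

Run:
```python
from h import *
c=ld('w12')
cv2.imwrite('pics/c13.png',cv2.resize(c['image'][0:260,235:335],None,fx=5,fy=2.3*1,interpolation=cv2.INTER_CUBIC))
cv2.imwrite('pics/c13.png',cv2.resize(c['image'][150:270,235:335],None,fx=5,fy=5,interpolation=cv2.INTER_CUBIC))
```

```text
(no output)
```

View pics/c13.png

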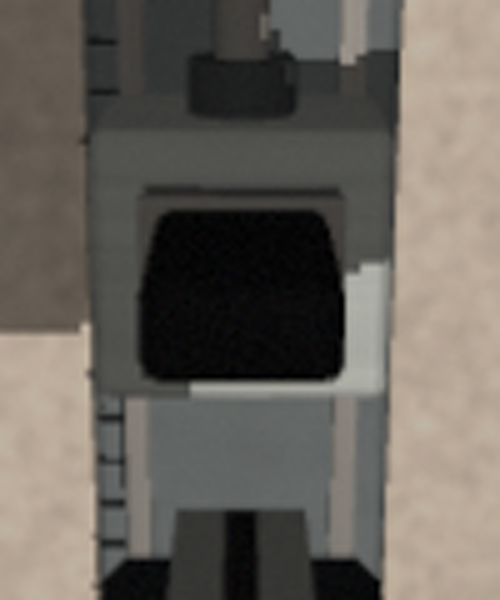

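Run:
```python
from h import *
c=ld('w12')
d=lambda x,y,z: onz(c,235+x/5-.4,150+y/5-.4,z)[1].round(1)
print('slide top y',d(240,128,65),d(240,396,65),'handle rear top',d(240,380,116),'front foot z66',d(240,210,66))
s=ctrl.sense();print(s['force'],s['dq'].round(4))
```

```text
slide top y -19.6 -68.5 handle rear top -47.4 front foot z66 -33.8
[ 0.15853432  0.63791803 -0.09765021] [-0.0034 -0.0055 -0.0017  0.0009  0.001   0.0003]
```

Run:
```python
from h import *
print(ticket.finish_job())
```

```text
the job is handed in; nothing more can be done
None
```

The gauge is reset on the long rod and the job is handed in; no verdict was reported. I backed the slide off about 56 mm by pinching the handle and laid the rod in both V rests. Then I brought the slide up with closed fingers from behind the handle, in the closing direction only, and backed off clear. It took about 22 s.

**Pad:** The slide's drag was about 10 N, and about 11.3 N once it was moving the rod. Force then rose at about 3 N/mm to a final 16.8 N at halt, slightly under the 17.5 N given for the mark. From the force the pad is in about 1.8 mm; from the tool's travel since touch it is about 2.3 mm.

**Handle:** It stands about 4.6 mm ahead of the slide's centre in the picture, which puts it against its forward flank within measuring error.

**Bench:** The pictures show the rod seated in both Vs, and the wrist force is near zero with the arm clear. I saw no bystander moved, but I did not measure them again.

**Disagreement:** The last picture puts the slide at about 51–52 mm instead of the expected 48 mm. I took this as camera error, because a pad pressed in 3–4 mm more would have needed well over the 16.8 N I read.

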